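Unlock and remove the bayonet lamp cap of a microscope light source

ROBOT

A 7-joint arm with a two-finger parallel gripper is mounted at the origin on the work surface. World frame = base frame: x ahead of the robot, y to its left, z up, the work surface at z = 0. Lengths are in m, angles in rad, forces in N, time in s.
With the tool pointing down it reaches from about 0.35 to 0.9 m from the base axis. Payload 19.9 kg.
Tool frame: the origin (TCP) lies between the finger pads; the fingertips stand 19 mm ahead of it and the grasp point (between the pads) is the TCP; z points along the fingers, y is the line along which they close (so a half turn about z gives the same grasp; the last joint's range is limited). The gripper opens to 94 mm and grips with 3 to 60 N. Pads are 16 mm wide; open, the fingers measure 119 mm over their backs; the gripper's body (75 mm by 177 mm) begins 78 mm behind the grasp point.
Start: joints at [1.202, 0.417, -0.01, 1.614, 0.005, 1.111, -0.053], TCP at [0.201, -0.592, 0.224] pointing down, gripper open.
Joint ranges: [-2.81, 2.81], [-0.39, 2.02], [-1.27, 1.25], [0.06, 2.57], [-1.19, 4.33], [0.19, 2], [-2.82, 2.82]. Speed limits (rad/s): [1.89, 1.89, 2.39, 2.39, 3.01, 3.01, 3.01].

INTERFACE

Orientations are given as a 3x3 rotation matrix whose columns are the frame's x, y, z axes.
In Python, from rig import robot gives the robot as it stands. Calls block until the motion is done:
- robot.move_ptp(position, orientation): joint-space move of the TCP to a pose.
- robot.move_linear(position, velocity=0.15, frame=None, threshold=None): straight line of the TCP; frame=None keeps the orientation; velocity is the mean speed in m/s. With threshold (N) it stops when the force on the tool has changed by that much, and returns True; else False.
- robot.goto_joints(angles): joint-space move.
- robot.gripper_to(opening): finger opening in m; the grip force is fixed at half the most; returns when the fingers have stopped.
- robot.pause(seconds).
- robot.ik(position, orientation): joint angles nearest the present ones, or None.
- robot.get_state(): the state.
- robot.grab_frame(name): name is "scene" or "side" or "wrist"; returns the picture (400x640x3 uint8, red, green, blue); there is no depth.
- robot.camera_info(name): a dict with "fx", "fy", "cx", "cy" (pixels), "rvec" (rotation vector, rad) and "tvec" (3), from world to camera coordinates, as OpenCV has them. Camera axes: x right, y down, z forward; pixel columns grow to the right and rows downward; lengths in m; the calibration is good to about 2 mm. A picture is of the moment at which its call begins: read the wrist's pose just before it. camera_info takes no time and is no camera call; for the wrist camera it gives the pose at the moment of the call.
A pose or a line that the arm cannot do raises robot.PlanningError and nothing moves.
- robot.sign_off(): hands the job in; it is judged then, once.
The state is a dict: "time": time; "qpos": joint angles; "joint_vel": joint speeds; "effort": joint torques, N m; "ee_pos": TCP position; "tool_rot": TCP orientation; "force": force on the tool from outside, world axes, zero at the start; "moment": the same for the moment, N m; "opening": finger opening in m; "grasp_force": force on a finger pad.
Only numpy, scipy, OpenCV 4.12 (cv2) and the standard library are available. Lean on these libraries where they do the work, as an engineer would, in place of code of your own. Each camera call takes 0.05 s, during which the arm holds its last target. There are 200 camera calls.

TASK

The lamp in the white light source has to be changed: open it by taking off its round grey bayonet cap - push the cap down against its spring, twist it about a quarter turn anticlockwise until you feel it meet its stop, and lift it straight off. Then lower it to stand upright on its stem, well inside the empty blue tray, let go of it only once it stands there, and leave everything else on the desk as it was. Never force the cap: no hard wrenching or pulling against its lugs.

Things in the scene. Friction and masses are not known exactly. Their poses are not given: they have to be found in the camera images.
- housing: White light-source box, fixed to the desk, 170 (x) x 124 (y) x 80 mm high, with a vertical aluminium neck, 68 diameter, rising 36 mm above the box top. Origin: on the neck's axis, at desk level; the box reaches 75 mm to -x and 95 mm to +x of it; z up
- neck (a point): Bayonet socket: centre of the neck's upper face, 116 mm above the desk. The cap unlocks anticlockwise (from above) after 70 to 110 degrees, at a hard stop that no mark shows and must be felt; it lifts only within some 4 degrees of the stop. Free turning takes under 0.3 N m; at the stop the moment climbs steeply. Over 72 N between cap and socket counts as forcing (about 1.2 N m)
- plunger (a joint): Spring plunger inside the neck that carries the cap; reads 0 at rest, 0.007 m with the cap pushed fully down (flange on the neck). 5 N before it yields, 10 N at 7 mm. The cap must be down 5 mm or more to turn past a rib met after 4 to 46 degrees. Let go while under the rib it stays 4 mm down; past it (80 degrees at most) it rises and the ledge still holds it
- cap_center (a point): Centre (half-way up, on the axis) of the loose bayonet cap, 58.5 mm high over all, 120 to 215 g. Grip it by the round ribbed grey knob on top, 54 diameter x 32 high, from any direction. This point is 29.5 mm above the stem's foot, 3 mm above the flange's upper face, 29 mm below the knob's top, and 132 mm above the desk at the start. x towards the white line, at the start within 4 degrees of the housing's +x
- cap: The same cap; origin at the centre of its stem's foot, z up. Below the knob: aluminium flange 72 diameter x 6, then stem 31 diameter x 20.5 with two steel lugs at its foot along +x and -x, reaching 25 mm from the axis, 9 wide, 7 high. Locked, the flange stands 7 mm above the neck. Raised 15 mm, unlocked, the lugs are clear of the socket
- tray: Empty blue tray, fixed, 140 (x) x 120 (y) x 14 mm high, walls 4 mm, inner floor 4 mm above the desk. Origin: centre of its underside
- rack: White tray of the same size with a divider, fixed, holding two specimen discs; not the place for the cap. Origin: centre of its underside
- mount_a: Bystander, leave alone (sizes in mm): black resin specimen disc, 30 diameter x 18 high, standing in the white rack; origin at its underside
- mount_b: Bystander, leave alone (sizes in mm): red resin specimen disc, 30 diameter x 18 high, standing in the white rack; origin at its underside
- lamp_box: Bystander, leave alone (sizes in mm): cardboard box of a spare lamp, 50 x 50 x 75 high, standing behind the work area; origin at its underside
- cleaner: Bystander, leave alone (sizes in mm): amber bottle, 44 diameter x 90 high, standing behind the work area; origin at its underside
- mouse: Bystander, leave alone (sizes in mm): black computer mouse, 100 x 60 x 31 high; origin at its underside
- mug: Bystander, leave alone (sizes in mm): white mug, 80 diameter x 90 high; origin at its underside
- brush: Bystander, leave alone: dust brush lying on the table
- objective: Bystander, leave alone (sizes in mm): brass microscope objective, 32 diameter x 50 high, standing; origin at its underside
Not all that is in view belongs to the job. What is shaped like the housing but black, pink or turquoise is not meant.

How it is judged:
On the way, in this order (a step that is already met when the one before it is completed fails the run):
1. the cap has been pushed down against its spring, held in the gripper (value of joint plunger above 0.0035 m and contact force between cap and the fingers above 0.5 N and horizontal distance between cap_center and housing below 0.008 m), for 0.05 s.
2. the cap has been lifted clear of the neck, upright, in the gripper (z of cap_center in the frame of housing above 0.152 m and horizontal distance between cap_center and housing below 0.03 m and angle between cap_center's own z axis and vertical below 0.3 rad and contact force between cap and the fingers above 0.5 N), for 0.05 s.
3. the cap has been lowered onto the blue tray's floor while still in the gripper (x of cap_center in the frame of tray between -0.04 and 0.04 m and y of cap_center in the frame of tray between -0.03 and 0.03 m and z of cap_center in the frame of tray below 0.038 m and angle between cap_center's own z axis and vertical below 0.15 rad and contact force between cap and the fingers above 0.5 N and contact force between cap and tray above 0.1 N), for 0.05 s.
At the end, for the whole second after the job is handed in: the cap stands upright (within 0.15 rad) and at rest on its stem on the blue tray's floor, its axis within 40 mm (tray x) and 30 mm (tray y) of the tray's centre, released; the light source is open (x of cap_center in the frame of tray between -0.04 and 0.04 m and y of cap_center in the frame of tray between -0.03 and 0.03 m and z of cap_center in the frame of tray below 0.038 m and angle between cap_center's own z axis and vertical below 0.15 rad and contact force between cap and tray above 0.3 N and linear speed of cap below 0.02 m/s and angular speed of cap below 0.2 rad/s); the robot touches nothing.
It fails at once if the cap was forced: more than 72 N between cap and light source (contact force between cap and housing above 72 N).
It fails at once if a bystander was moved by more than 20 mm (distance of any of mount_a, mount_b, lamp_box, cleaner, mouse, mug, brush, objective from where it was at the start of the episode above 0.02 m).
It also fails if it takes over 72 s, if anything falls off the work surface, if the arm or the gripper's body presses on something with over 40 N, if the wrist force passes 120 N, or if a joint passes its speed limit or range.

## Working session

There is one attempt and no reset: what is moved stays moved. The work goes in short steps, each a Python script; the robot and the scene stay as the last script left them, time stands still between calls to the robot, and variables do not carry over. Pictures are saved under pics/ and viewed, at most 10 in all, crops included, and the job is handed in when it is done.

```bash
mkdir -p pics; ls
python3 - <<'E'
from rig import robot
import cv2,numpy as np
for n in("scene","side","wrist"):
    im=robot.grab_frame(n); cv2.imwrite(f"pics/{n}0.png",im[:,:,::-1])
    c=robot.camera_info(n); print(n,{k:np.round(v,4).tolist() for k,v in c.items()})
s=robot.get_state(); print(s['time'],s['tool_rot'],s['force'],s['moment'],s['opening'])
E
```

```text
pics
scene {'fx': 403.7699, 'fy': 403.7699, 'cx': 316.3235, 'cy': 204.781, 'rvec': [1.7498, 1.3889, -0.7522], 'tvec': [-0.2091, -0.1691, 1.8102]}
side {'fx': 395.2407, 'fy': 395.2407, 'cx': 322.0671, 'cy': 202.0305, 'rvec': [0.6405, -2.5676, 1.2915], 'tvec': [0.4945, 0.194, 1.454]}
wrist {'fx': 334.1625, 'fy': 334.1625, 'cx': 317.1573, 'cy': 207.1082, 'rvec': [-2.3791, 1.7047, 0.2175], 'tvec': [-0.6243, -0.0262, 0.3897]}
0.15 [[ 9.47078154e-01  3.21002884e-01 -3.43228576e-04]
 [ 3.21003059e-01 -9.47077836e-01  7.79691506e-04]
 [-7.47809554e-05 -8.48606216e-04 -9.99999637e-01]] [-1.00061527  0.08398534 -0.06833501] [-0.0236466  -0.01514891 -0.05123551] 0.09393439290673807
```

View pics/scene0.png

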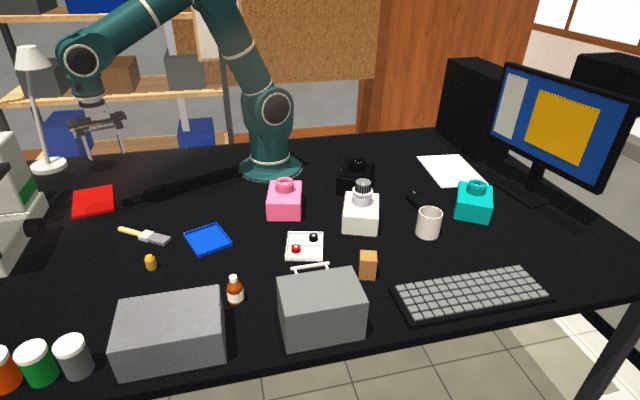

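View pics/side0.png

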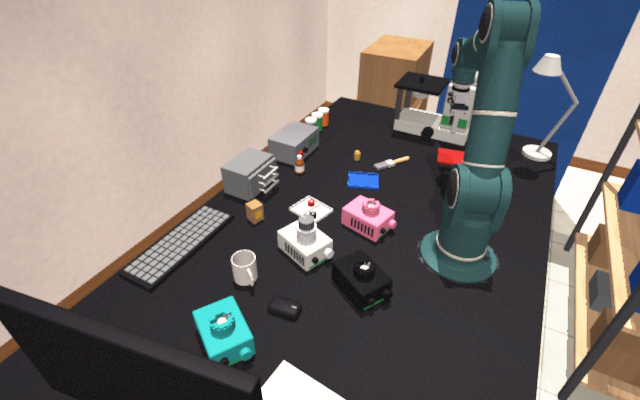

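The scene view has the white housing at about (361,210) with its cap at (363,188), and the blue tray at about (208,239). In the side view they are at (305,243) with the cap at (306,228), and at (363,180).

```bash
cat > h.py <<'E'
from rig import robot
import cv2,numpy as np
def cam(n):
    c=robot.camera_info(n);R=cv2.Rodrigues(np.array(c['rvec'],float))[0];t=np.array(c['tvec'],float)
    return c,R,t
def ray(C,uv):
    c,R,t=C;d=R.T@np.array([(uv[0]-c['cx'])/c['fx'],(uv[1]-c['cy'])/c['fy'],1.]);return -R.T@t,d
def onz(C,uv,z):
    o,d=ray(C,uv);return o+d*(z-o[2])/d[2]
def proj(C,p):
    c,R,t=C;q=R@np.array(p)+t;return np.array([c['fx']*q[0]/q[2]+c['cx'],c['fy']*q[1]/q[2]+c['cy']])
def tri(A,a,B,b):
    o1,d1=ray(A,a);o2,d2=ray(B,b);k=np.linalg.lstsq(np.c_[d1,-d2],o2-o1,rcond=None)[0]
    p,q=o1+d1*k[0],o2+d2*k[1];return (p+q)/2,np.linalg.norm(p-q)
def down(a): # tool pointing down, tool x at angle a
    c,s=np.cos(a),np.sin(a);return np.array([[c,s,0],[s,-c,0],[0,0,-1.]])
def blue(im):
    h=cv2.cvtColor(im,cv2.COLOR_RGB2HSV);m=cv2.inRange(h,(105,150,90),(125,255,255))
    return m
E
python3 - <<'E'
from h import *
A,B=cam("scene"),cam("side")
print("cap",tri(A,(363,189),B,(306,228)))
for n,C,g in(("scene",A,(208,239)),("side",B,(363,180))):
    m=blue(cv2.imread(f"pics/{n}0.png")[:,:,::-1].copy())
    k,l,st,ce=cv2.connectedComponentsWithStats(m)
    i=1+np.argmin(np.linalg.norm(ce[1:]-g,axis=1));print(n,ce[i],st[i],onz(C,ce[i],.007))
    print(onz(C,(363,182) if n=="scene" else (306,218),.161))
    print('lampbox',onz(C,(368,265) if n=="scene" else (255,212),.037))
C,R,t=cam("wrist");s=robot.get_state();o=-R.T@t
T=np.array(s['tool_rot']);print("cam in tool",T.T@(o-s['ee_pos']),T.T@R.T)
E
```

```text
cap (array([0.48527678, 0.26351051, 0.12792325]), np.float64(0.0005497942542632202))
scene [207.31847134 239.10100091] [ 183  222   50   36 1099] [ 0.49377627 -0.2768372   0.007     ]
[0.49368315 0.25780408 0.161     ]
lampbox [0.76827908 0.1880943  0.037     ]
side [362.79400749 180.01498127] [347 171  32  19 534] [ 0.49164156 -0.2812157   0.007     ]
[0.49202868 0.25156086 0.161     ]
lampbox [0.76377713 0.18407498 0.037     ]
cam in tool [ 0.07299699 -0.00077907 -0.16000705] [[ 5.74100045e-04 -9.67855927e-01 -2.51504622e-01]
 [ 9.99999062e-01  2.42865698e-04  1.34804879e-03]
 [-1.24363516e-03 -2.51505160e-01  9.67855158e-01]]
```

Run:
```python
from h import *
for a in np.deg2rad(np.arange(-180,180,20)):
    q=robot.ik([.49,.256,.15],down(a)); print(round(np.rad2deg(a)),None if q is None else np.round(q,2).tolist())
robot.move_ptp([.49,.256,.30],down(np.deg2rad(-120)) if 0 else down(0))
C=cam("wrist");im=robot.grab_frame("wrist");cv2.imwrite("pics/w1.png",im[:,:,::-1])
print(robot.get_state()['time'],proj(C,[.49,.256,.161]),proj(C,[.59,.256,.161]))
```

```text
-180 [0.21, 0.56, -0.98, 1.84, 0.54, 1.03, 0.58]
-160 [0.16, 0.53, -0.91, 1.84, 0.49, 1.01, 0.97]
-140 [0.27, 0.62, -1.08, 1.84, 0.62, 1.07, 1.21]
-120 [0.27, 0.62, -1.08, 1.84, 0.62, 1.07, 1.56]
-100 [0.27, 0.62, -1.08, 1.84, 0.62, 1.07, 1.91]
-80 [0.27, 0.62, -1.08, 1.84, 0.62, 1.07, 2.26]
-60 [-1.33, 0.62, 1.08, 1.89, -0.64, 1.03, -2.59]
-40 [-1.1, 0.46, 0.72, 1.88, -0.37, 0.93, -2.48]
-20 [-0.96, 0.42, 0.53, 1.88, -0.26, 0.91, -2.22]
0 [0.19, 0.55, -0.95, 1.84, 0.53, 1.02, -2.55]
20 [0.1, 0.5, -0.81, 1.84, 0.43, 0.98, -2.12]
40 [0.17, 0.54, -0.92, 1.84, 0.5, 1.01, -1.83]
60 [0.18, 0.54, -0.93, 1.84, 0.51, 1.02, -1.49]
80 [0.18, 0.54, -0.93, 1.84, 0.51, 1.01, -1.13]
100 [0.19, 0.55, -0.94, 1.84, 0.52, 1.02, -0.8]
120 [0.2, 0.56, -0.96, 1.84, 0.53, 1.02, -0.46]
140 [0.21, 0.56, -0.98, 1.84, 0.54, 1.03, -0.12]
160 [0.21, 0.56, -0.98, 1.84, 0.54, 1.03, 0.23]
3.35 [316.92055981 202.38359915] [316.86171154  87.48899456]
```

View pics/w1.png

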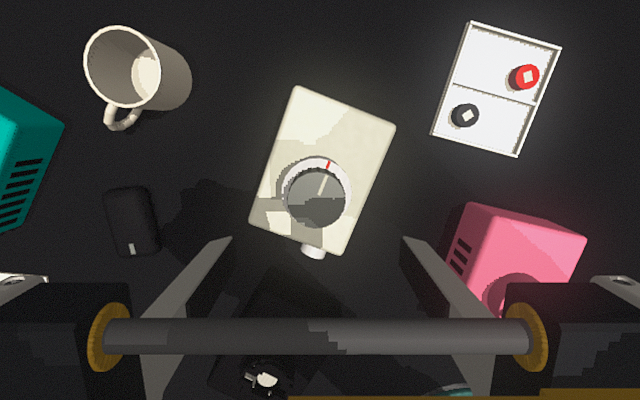

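The wrist view shows the knob at about (316,197). Its white line points up and right, which puts the housing yaw near −25°. The rack and pink box are to the right, and the mug and mouse to the left. Next I measure the knob's circle from two opposite tool yaws, so any tool-fixed calibration offset cancels.

Run:
```python
from h import *
out=[]
for a in(-140,40):
    robot.move_ptp([.49,.256,.29],down(np.deg2rad(a)));robot.pause(.3)
    C=cam("wrist");im=robot.grab_frame("wrist")
    u=proj(C,[.49,.256,.161]);r=np.linalg.norm(proj(C,[.49,.283,.161])-u)
    x,y=(u-60).astype(int);crop=cv2.resize(im[y:y+120,x:x+120],None,fx=4,fy=4,interpolation=cv2.INTER_CUBIC)
    g=cv2.GaussianBlur(cv2.cvtColor(crop,cv2.COLOR_RGB2GRAY),(0,0),3)
    c=cv2.HoughCircles(g,cv2.HOUGH_GRADIENT,1.5,8,param1=60,param2=20,minRadius=int(4*r*.92),maxRadius=int(4*r*1.08))
    print(a,u,r)
    for k in c[0][:4]:
        p=(k[:2]+.5)/4-.5+[x,y];print(' ',p,k[2]/4,onz(C,p,.161)[:2])
    k=c[0][0];cv2.circle(crop,(int(k[0]),int(k[1])),int(k[2]),(255,0,0),1);out.append(crop[60:420,60:420])
cv2.imwrite("pics/w2.png",np.hstack(out)[:,:,::-1]);print(robot.get_state()['time'])
# tray yaw
for n,g in(("scene",(208,239)),("side",(363,180))):
    m=blue(cv2.imread(f"pics/{n}0.png")[:,:,::-1].copy());k,l,st,ce=cv2.connectedComponentsWithStats(m)
    i=1+np.argmin(np.linalg.norm(ce[1:]-g,axis=1));v,w=np.nonzero(l==i)
    P=np.array([onz(cam(n),p,.010)[:2] for p in zip(w,v)],np.float32);print(cv2.minAreaRect(P*1000))
```

```text
-140 [316.75289339 204.41690143] 29.486940509139497
  [316.9375 204.1875] 30.3 [0.48973262 0.25599044]
  [317.6875 206.0625] 28.65 [0.49062326 0.25761262]
  [316.5625 200.4375] 28.65 [0.48731562 0.25352578]
  [316.5625 189.9375] 31.125 [0.48002615 0.24740884]
40 [316.75261848 204.41774335] 29.486911112199667
  [316.5625 203.0625] 31.125 [0.48915581 0.25507016]
  [316.1875 205.6875] 28.65 [0.49121941 0.25636512]
  [318.4375 205.6875] 28.2375 [0.48992718 0.25790246]
  [316.5625 200.8125] 29.0625 [0.48757758 0.25374558]
7.6333
((493.3160095214844, -276.231689453125), (159.68101501464844, 126.29623413085938), 20.451555252075195)
((492.51666259765625, -279.7030029296875), (142.07322692871094, 144.93283081054688), 21.015947341918945)
```

View pics/w2.png

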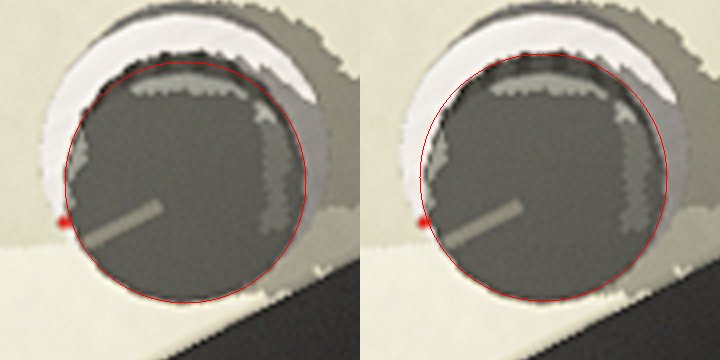

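The two crops are identical because move_ptp exploited the half-turn symmetry. I'll force the opposite yaw by setting joint 7 directly and measure again.

Run:
```python
from h import *
q=np.array(robot.get_state()['qpos']);print(np.round(q,2));q[6]-=np.pi
robot.goto_joints(q.tolist());robot.pause(.3)
s=robot.get_state();C=cam("wrist");im=robot.grab_frame("wrist")
T=np.array(s['tool_rot']);print(np.rad2deg(np.arctan2(T[1,0],T[0,0])),s['ee_pos'],s['force'],s['moment'],s['time'])
u=proj(C,[.49,.256,.161]);r=29.5
x,y=(u-60).astype(int);crop=cv2.resize(im[y:y+120,x:x+120],None,fx=4,fy=4,interpolation=cv2.INTER_CUBIC)
g=cv2.GaussianBlur(cv2.cvtColor(crop,cv2.COLOR_RGB2GRAY),(0,0),3)
c=cv2.HoughCircles(g,cv2.HOUGH_GRADIENT,1.5,8,param1=60,param2=20,minRadius=int(4*r*.96),maxRadius=int(4*r*1.06))
print(u)
for k in c[0][:4]:
    p=(k[:2]+.5)/4-.5+[x,y];print(' ',p,k[2]/4,onz(C,p,.161)[:2])
k=c[0][0];cv2.circle(crop,(int(k[0]),int(k[1])),int(k[2]),(255,0,0),1)
cv2.imwrite("pics/w3.png",crop[:,:,::-1])
```

```text
[ 0.3   0.41 -1.08  1.69  0.38  1.27  1.41]
40.007242918621344 [0.48997685 0.25600983 0.29000464] [ 0.15594535  0.01181089 -0.86369996] [-0.02151352 -0.00726578  0.02100421] 10.6917
[317.48727539 204.92725043]
  [317.9375 199.6875] 31.025 [0.49393436 0.25878482]
  [318.6875 202.3125] 28.55 [0.49252602 0.25672722]
  [317.5625 196.6875] 28.55 [0.49581181 0.26079876]
  [318.3125 185.8125] 30.6125 [0.50373795 0.26660134]
```

View pics/w3.png

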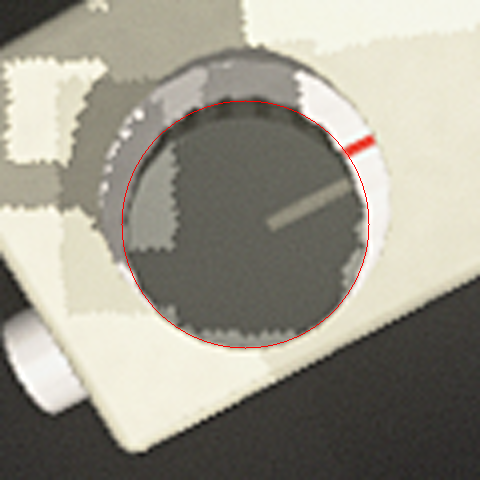

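```bash
cat >> h.py <<'E'
def st(m=""):
    s=robot.get_state();T=np.array(s['tool_rot']);print(m,round(s['time'],2),"p",np.round(s['ee_pos'],4),"F",np.round(s['force'],1),"M",np.round(s['moment'],2),"yaw",round(float(np.rad2deg(np.arctan2(T[1,0],T[0,0]))),1),"op",round(s['opening'],4),"gf",round(s['grasp_force'],1),"q7",round(s['qpos'][6],2),flush=True);return s
E
python3 - <<'E'
from h import *
X=[.4914,.2570]
robot.move_linear(X+[.19],.1);st("above")
print(robot.move_linear(X+[.152],.05,threshold=5));st("down")
robot.gripper_to(.05);s=st("grip");p=np.array(s['ee_pos'])
print(robot.move_linear([p[0],p[1],p[2]-.0066],.01,threshold=16));st("push");robot.pause(.2);st()
E
```

```text
above 11.89 p [0.4917 0.2572 0.1906] F [0.7 0.5 0. ] M [ 0.   -0.01  0.01] yaw 40.0 op 0.0941 gf 0.0 q7 -1.82
False
down 12.8 p [0.4915 0.2571 0.1522] F [-0.1  0.2 -0.3] M [-0.05  0.04 -0.02] yaw 40.0 op 0.0935 gf 0.0 q7 -1.86
grip 13.51 p [0.4914 0.257  0.152 ] F [-0.3 -1.2  0.7] M [-0.04 -0.03 -0.02] yaw 40.0 op 0.0534 gf 30.0 q7 -1.86
False
push 14.32 p [0.4915 0.2571 0.1456] F [-1.9 -1.4  8.4] M [-0.37  0.35 -0.02] yaw 40.0 op 0.0534 gf 30.0 q7 -1.86
 14.52 p [0.4915 0.257  0.1456] F [-1.2 -1.7  7.9] M [-0.39  0.37  0.01] yaw 40.0 op 0.0533 gf 30.0 q7 -1.86
```

Run:
```python
from h import *
q=np.array(robot.get_state()['qpos']);m0=robot.get_state()['moment'][2];d=0
while d<114:
    d+=5 if d<60 else 1.5
    t=q.copy();t[6]+=np.deg2rad(d);robot.goto_joints(t.tolist())
    s=robot.get_state();mz=s['moment'][2]-m0
    if d<60 or abs(mz)>.25 or d%6==0: st(f"{d} mz {mz:.2f}")
    if abs(mz)>.42: break
robot.pause(.1);st("end")
```

```text
5 mz 0.03 14.77 p [0.4917 0.2573 0.1458] F [-1.7 -2.   6.4] M [-0.24  0.21  0.04] yaw 45.0 op 0.0534 gf 30.0 q7 -1.78
10 mz 0.07 15.02 p [0.4918 0.2574 0.1459] F [0.6 0.7 7.7] M [-0.03  0.05  0.08] yaw 50.1 op 0.0533 gf 30.0 q7 -1.69
15 mz 0.02 15.27 p [0.4918 0.2574 0.1459] F [-0.1 -0.6  8.2] M [-0.03  0.02  0.03] yaw 55.1 op 0.0534 gf 30.0 q7 -1.6
20 mz 0.05 15.52 p [0.4918 0.2575 0.1459] F [ 0.1 -0.1  7.1] M [0.03 0.02 0.06] yaw 60.1 op 0.0533 gf 30.0 q7 -1.51
25 mz 0.00 15.77 p [0.4918 0.2575 0.1459] F [ 0.1 -0.1  8.3] M [-0.03  0.04  0.01] yaw 65.1 op 0.0536 gf 30.0 q7 -1.43
30 mz 0.03 16.02 p [0.4918 0.2575 0.1459] F [-0.3  0.5  7.7] M [0.05 0.05 0.04] yaw 70.1 op 0.0536 gf 30.0 q7 -1.34
35 mz 0.05 16.27 p [0.4918 0.2575 0.1459] F [ 0.4 -0.4  6.3] M [0.05 0.02 0.06] yaw 75.1 op 0.054 gf 30.0 q7 -1.25
40 mz 0.01 16.52 p [0.4918 0.2575 0.1459] F [0.1 0.7 7.4] M [0.05 0.01 0.02] yaw 80.1 op 0.0535 gf 30.0 q7 -1.16
45 mz 0.07 16.77 p [0.4918 0.2575 0.1459] F [-0.3  0.1  7.6] M [0.03 0.06 0.08] yaw 85.1 op 0.0537 gf 30.0 q7 -1.08
50 mz 0.04 17.02 p [0.4918 0.2575 0.1459] F [-0.5  0.
[... 794 characters left out ...]
917 0.2575 0.1459] F [-0.2  1.   7.9] M [ 0.08  0.08 -0.02] yaw 130.0 op 0.0536 gf 30.0 q7 -0.29
96.0 mz -0.03 23.52 p [0.4917 0.2575 0.1459] F [-0.4  0.   8.1] M [ 0.03  0.16 -0.02] yaw 136.0 op 0.0528 gf 30.0 q7 -0.19
102.0 mz -0.05 24.52 p [0.4917 0.2575 0.1459] F [-0.   1.   8.4] M [ 0.01  0.13 -0.04] yaw 142.0 op 0.0533 gf 30.0 q7 -0.08
108.0 mz -0.04 25.52 p [0.4917 0.2575 0.1459] F [-0.7  0.2  7.8] M [ 0.    0.14 -0.03] yaw 148.0 op 0.0535 gf 30.0 q7 0.02
109.5 mz -0.44 25.77 p [0.4918 0.2575 0.1459] F [-0.6  1.1  7.4] M [ 0.14 -0.05 -0.43] yaw 149.5 op 0.0533 gf 30.0 q7 0.05
end 25.87 p [0.4918 0.2575 0.1459] F [-0.1  0.3  7.2] M [ 0.14 -0.05 -0.46] yaw 149.5 op 0.054 gf 30.0 q7 0.05
```

The moment climbs to 0.46 N m at 109.5°, which is the stop. I'll back off slightly and lift gently, watching the force.

Run:
```python
from h import *
q=np.array(robot.get_state()['qpos']);q[6]-=np.deg2rad(.8);robot.goto_joints(q.tolist());s=st("back")
p=np.array(s['ee_pos'])
for dz in(.012,.025,.05):
    hit=robot.move_linear([p[0],p[1],p[2]+dz],.03,threshold=17);st(f"lift {dz} {hit}")
    if hit: break
```

```text
back 26.12 p [0.4918 0.2576 0.146 ] F [-1.2 -1.2  6.4] M [-0.42  0.24  0.05] yaw 148.7 op 0.0535 gf 30.0 q7 0.03
lift 0.012 False 26.68 p [0.4917 0.2575 0.1578] F [-0.6 -0.2 -1.8] M [ 0.05 -0.15 -0.04] yaw 148.7 op 0.0536 gf 30.0 q7 0.05
lift 0.025 False 27.26 p [0.4919 0.2575 0.1711] F [-0.7 -0.8 -1.8] M [-0.02 -0.15 -0.03] yaw 148.7 op 0.0536 gf 30.0 q7 0.06
lift 0.05 False 28.24 p [0.4918 0.2575 0.1959] F [-0.2 -0.2 -1.8] M [ 0.04 -0.12  0.04] yaw 148.7 op 0.0533 gf 30.0 q7 0.08
```

Run:
```python
from h import *
s=robot.get_state();p=s['ee_pos'];T=np.array(s['tool_rot'])
robot.move_linear([p[0],p[1],.25],.1)
robot.move_ptp([.493,-.278,.20],T);st("over")
robot.move_linear([.493,-.278,.075],.1);robot.pause(.2);st("low")
print(robot.move_linear([.493,-.278,.049],.02,threshold=4));st("touch");robot.pause(.2);st()
im=robot.grab_frame("scene")[170:310,110:320];im2=robot.grab_frame("side")[130:230,290:440]
cv2.imwrite("pics/p1.png",np.hstack([cv2.resize(im,(390,260)),cv2.resize(im2,(390,260))])[:,:,::-1])
```

```text
over 30.88 p [ 0.4936 -0.2769  0.2002] F [-0.7 -0.6 -2. ] M [ 0.09 -0.13  0.05] yaw 148.8 op 0.0535 gf 30.0 q7 1.1
low 32.48 p [ 0.4931 -0.2781  0.0753] F [-0.6 -0.3 -1.3] M [ 0.04 -0.15  0.  ] yaw 148.7 op 0.0533 gf 30.0 q7 0.98
True
touch 33.47 p [ 0.4931 -0.2778  0.0533] F [-0.1  1.2  5.4] M [ 0.04 -0.15 -0.04] yaw 148.7 op 0.0534 gf 30.0 q7 0.96
 33.67 p [ 0.4931 -0.2778  0.0533] F [0.4 1.3 4.7] M [ 0.06 -0.14  0.  ] yaw 148.7 op 0.0538 gf 30.0 q7 0.96
```

View pics/p1.png

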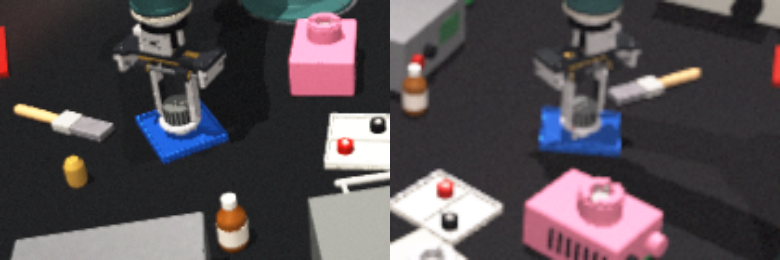

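The cap stands at the expected height on the tray floor, near the centre in both views (scene crop (180,125), side crop (583,125)). Releasing it now.

Run:
```python
from h import *
robot.gripper_to(.09);st("open")
p=robot.get_state()['ee_pos'];robot.move_linear([p[0],p[1],.2],.08);robot.pause(.5);st("up")
im=robot.grab_frame("scene")[170:310,110:320];im2=robot.grab_frame("side")[130:230,290:440]
cv2.imwrite("pics/p2.png",np.hstack([cv2.resize(im,(390,260)),cv2.resize(im2,(390,260))])[:,:,::-1])
```

```text
open 34.5 p [ 0.4926 -0.2778  0.053 ] F [-0.3  0.4 -0.6] M [ 0.   -0.12 -0.02] yaw 148.7 op 0.0898 gf 0.0 q7 0.96
up 36.99 p [ 0.4925 -0.2778  0.2   ] F [-0.1  0.6 -0.1] M [-0.04 -0.13  0.02] yaw 148.7 op 0.0901 gf 0.0 q7 1.1
```

View pics/p2.png

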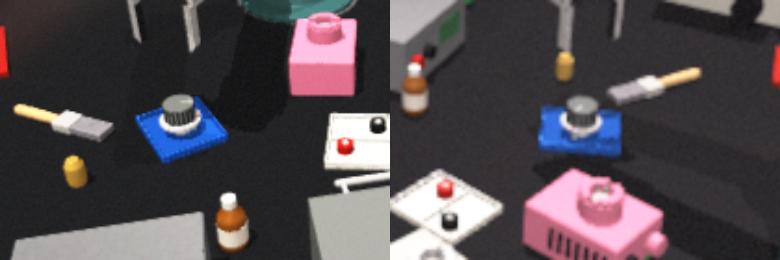

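The cap stands upright in the middle of the tray (scene crop (180,118), side crop (581,118)), and the gripper is clear of it.

```bash
python3 -c "
from rig import robot
print(robot.sign_off())"
```

```text
the job is handed in; nothing more can be done
None
```

The bayonet cap came off the white light source without forcing (stop felt at about 109°, peak moment 0.46 N m), it stands upright near the centre of the blue tray, and I handed the job in at about 37 s; no verdict came back.

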